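# Shut and lock the battery box cover

### The arm

A 7-joint arm with a two-finger parallel gripper is mounted at the origin on a cart in front of the work surface, level with it; the furniture and walls round the work are solid. World frame = base frame: x ahead of the robot, y to its left, z up, the work surface at z = 0. Lengths are in m, angles in rad, forces in N, time in s.
With the tool pointing down it reaches from about 0.35 to 0.9 m from the base axis. Payload 8.1 kg.
Tool frame: the origin (TCP) lies at the very end of the fingers, on their centre line; the grasp point (between the pads) lies 19 mm behind it; z points along the fingers, y is the line along which they close (so a half turn about z gives the same grasp; the last joint's range is limited). The gripper opens to 85 mm and grips with 20 to 120 N. Pads are 22 mm wide; open, the fingers measure 114 mm over their backs; the gripper's body (76 mm by 85 mm) begins 54 mm behind the grasp point. The pads swing forward as they close: fully open they stand 13 mm farther back than shut.
Start: joints at [1.124, 0.434, 0.025, 1.573, -0.012, 1.134, -0.075], TCP at [0.211, -0.588, 0.231] pointing down, gripper open.
Joint ranges: [-2.62, 2.62], [-0.44, 2.09], [-1.27, 1.32], [0.08, 2.57], [-1.32, 4.46], [0.12, 2], [-2.74, 2.74]. Speed limits (rad/s): [2.22, 2.22, 3.01, 3.01, 3.14, 3.14, 3.14].

### API

Orientations are given as a unit quaternion [w, x, y, z].
In Python, from workcell import robot, inverse_kinematics, read_camera, order, nets gives the robot as it stands. Calls block until the motion is done:
- robot.reach(position, orientation): joint-space move of the TCP to a pose.
- robot.move_linear(position, frame=None, speed=0.15, f_stop=None): straight line of the TCP; frame=None keeps the orientation; speed is the mean speed in m/s. With f_stop (N) it stops when the force on the tool has changed by that much, and returns True; else False.
- robot.movej(angles): joint-space move.
- robot.command_gripper(opening): finger opening in m; the grip force is fixed at half the most; returns when the fingers have stopped.
- robot.hold(seconds).
- inverse_kinematics(position, orientation): joint angles nearest the present ones, or None.
- robot.get_state(): the state.
- read_camera(name): name is "scene" or "top" or "wrist"; returns a dict with "color" (384x512x3 uint8, blue, green, red), "fx", "fy", "cx", "cy" (pixels), "k1" (the pictures are not rectified: a ray, as slopes to the right and down, at radius r is drawn at 1 + k1 r^2 times it, then the intrinsics apply), "rvec" (rotation vector, rad) and "tvec" (3), from world to camera coordinates, as OpenCV has them; the wrist camera has in their place "tool_from_camera" (4x4, takes a point from camera to tool coordinates, whose origin is the TCP and whose axes are the flange's). Camera axes: x right, y down, z forward; pixel columns grow to the right and rows downward; lengths in m; the calibration is good to about 2 mm. A picture is of the moment at which its call begins: read the wrist's pose just before it. There is no depth.
A pose or a line that the arm cannot do raises robot.Unreachable and nothing moves.
- order.hand_in(): hands the job in; it is judged then, once.
Trained networks look in the newest picture that a camera, given by its name, has taken for a name from the list of things; names that differ only in an ending like _2 or _b are one class to them, and where a whole thing is asked for, a point or a joint stands for the part that bears it (a point fixed in the world has none). Each returns a list of dicts, best first, with "p" (0 to 1); they miss things now and then, are a little off and sometimes report something else, mostly with a low value. They report only what shows in the picture. A call takes as long as a camera call.
- nets.regions_of(camera, label): "pixels" (384x512 bool, what is visible of it) and "pixel" ([row, column] in pixels, amid what is visible of it).
- nets.tip_of(camera, label): "pixel" ([row, column] in pixels: a listed point, or the origin of a listed thing).
The state is a dict: "clock": time; "qpos": joint angles; "dq": joint speeds; "joint_torque": joint torques, N m; "tcp_pos": TCP position; "tool_rot": TCP orientation; "ft_force": force on the tool from outside, world axes, zero at the start; "torque": the same for the moment, N m; "finger_gap": finger opening in m; "finger_force": force on a finger pad.
Only numpy, scipy, OpenCV 4.12 (cv2) and the standard library are available. Lean on these libraries where they do the work, as an engineer would, in place of code of your own. Each camera call takes 0.05 s, during which the arm holds its last target. There are 200 camera calls.

### The job

Shut the open cover of the desk battery box, then push its sprung thumb stud straight in until you feel it meet its end stop, turn it about a quarter turn clockwise while it is in, and let it spring up into its lock. Do not force the stud - do not turn it before it is in, and do not ram it against its end stop - and leave the small things around the box where they are.

Things in the scene. Friction and masses are not known exactly. Their poses are not given: they have to be found in the camera images.
- unit: Desk battery box: grey plastic tub 170 x 190 x 70 mm (x, y, z), fixed to the desk, with a white cover. Origin: centre of its underside, on the desk. Its x points from the front (free edge of the cover) to the hinge side, z up. The cover's hinge line runs along the box's y at x = +81 mm, z = 70 mm. Shut, the cover's top is at z = 76 mm and the axis of the stud stands at x = -37 mm, y = 0.
- cover (a joint): Cover hinge, rad: 0 shut, positive open (free edge raised and swung back over the hinge). A stiff hinge: it stays where it is left and shuts with about 3 N pushed down near the free edge. The cover is a flat white plate 168 mm from hinge to free edge, 190 mm wide, 6 mm thick.
- cover_edge (a point): Point on the cover's outer face, mid width, 150 mm from the hinge line and 18 mm from the free edge; the cover can be pushed shut about 55 mm to either side of it. Its z axis is normal to the cover's outer face.
- thumb_stud: Steel quarter-turn stud on the cover, 118 mm from the hinge: a round flange (34 mm diameter, 4 mm thick) with an upright wing on it, 28 mm long, 10 mm thick, 24 mm tall, to be pinched across its thickness; a stem goes down through the cover to a lug. Origin: centre of the flange's upper face, 26 mm above the cover's outer face when the stud is out. x runs along the wing, z up along the stud's axis.
- wing_top (a point): Centre of the wing's top face, 24 mm above the thumb_stud origin; same axes.
- stud_press (a joint): How far the stud is pushed in, m: 0 out, at most about 0.022. A spring pushes it out with 3 N at rest and 0.35 N more per mm. With the cover shut the stud must go in before it can turn: the depth at which it comes free differs from box to box, anywhere from 5 to 17 mm, and cannot be seen; 1.5 mm deeper it meets a stiff end stop, felt as a sharp rise above the spring's force. If the lug is not in deep enough a gate stops it from turning.
- stud_turn (a joint): Turn of the stud, rad, growing clockwise seen from above: 0 with the wing along the box's x, end of its turn at 1.5. A light spring (under 0.1 N m) turns it back towards 0. Held in, it passes the gate; from 1.28 rad on it is past the gate and, when eased off, rises 4 mm into a notch that keeps it between about 1.2 and 1.5: locked. Turn to about 1.4 before easing off. Not locked, it springs out and back.
- stapler: Stapler, 34 x 132 x 44 mm, loose, bystander. Origin: centre of its underside.
- eraser: Eraser, 23 x 52 x 14 mm, loose, bystander. Origin: centre of its underside.
- match_box: Match box, 36 x 53 x 16 mm, loose, bystander. Origin: centre of its underside.
- glue_stick: Glue stick standing upright, 26 x 26 x 88 mm, loose, bystander. Origin: centre of its underside.
- usb_stick: USB stick, 18 x 52 x 10 mm, loose, bystander. Origin: centre of its underside.
- highlighter: Highlighter, 20 x 112 x 16 mm, loose, bystander. Origin: centre of its underside.

How it is judged:
On the way:
1. the cover is shut with the stud not yet turned (value of joint cover below 0.03 rad and value of joint stud_turn below 0.2 rad), for 0.2 s.
At the end, for the whole second after the job is handed in: The cover is shut (within 0.03 rad) and the released stud stays locked: turned more than 1.15 rad clockwise, at rest (under 0.3 rad/s) (value of joint cover below 0.03 rad and value of joint stud_turn above 1.15 rad and velocity of joint stud_turn between -0.3 and 0.3 rad/s); the robot touches nothing.
It fails at once if the stud is forced: its lug bears on the socket inside the box (gate, notch or end stop) with more than 20 N (contact force between thumb_stud and unit above 20 N).
It fails at once if a loose thing beside the box (stapler, eraser, match box, glue stick, USB stick or highlighter) is moved more than 30 mm (distance of any of stapler, eraser, match_box, glue_stick, usb_stick, highlighter from where it was at the start of the episode above 0.03 m).
It also fails if it takes over 61 s, if anything falls off the work surface, if the arm or the gripper's body presses on something with over 40 N, if the wrist force passes 120 N, or if a joint passes its speed limit or range.

## Working session

There is one attempt and no reset: what is moved stays moved. The work goes in short steps, each a Python script; the robot and the scene stay as the last script left them, time stands still between calls to the robot, and variables do not carry over. Pictures are saved under pics/ and viewed, at most 10 in all, crops included, and the job is handed in when it is done.

```bash
mkdir -p pics; ls; cat > h.py <<'E'
import numpy as np, cv2
from workcell import robot, inverse_kinematics, read_camera, order, nets
from scipy.spatial.transform import Rotation as R
def ray(c,px):
    # px=[row,col] -> origin, dir in world
    x=(px[1]-c["cx"])/c["fx"]; y=(px[0]-c["cy"])/c["fy"]
    s=cv2.undistortPoints(np.array([[[px[1],px[0]]]],float),np.array([[c["fx"],0,c["cx"]],[0,c["fy"],c["cy"]],[0,0,1]]),np.array([c["k1"],0,0,0.]))[0,0]
    Rm=cv2.Rodrigues(np.array(c["rvec"],float))[0]; t=np.array(c["tvec"],float).ravel()
    d=Rm.T@np.array([s[0],s[1],1]); return -Rm.T@t, d/np.linalg.norm(d)
def atz(c,px,z):
    o,d=ray(c,px); return o+d*(z-o[2])/d[2]
def tri(rs):
    A=sum(np.eye(3)-np.outer(d,d) for o,d in rs); b=sum((np.eye(3)-np.outer(d,d))@o for o,d in rs)
    p=np.linalg.solve(A,b); return p,[np.linalg.norm(np.cross(d,p-o)) for o,d in rs]
def proj(c,P):
    return cv2.projectPoints(np.atleast_2d(np.array(P,float)),np.array(c["rvec"],float),np.array(c["tvec"],float),np.array([[c["fx"],0,c["cx"]],[0,c["fy"],c["cy"]],[0,0,1]]),np.array([c["k1"],0,0,0.]))[0][:,0]
E
python3 - <<'E'
from h import *
names=["unit","cover","cover_edge","thumb_stud","wing_top","stapler","eraser","match_box","glue_stick","usb_stick","highlighter"]
C={}
ims=[]
for n in ["scene","top"]:
    c=C[n]=read_camera(n); im=c["color"].copy()
    print(n,{k:np.round(v,3).tolist() for k,v in c.items() if k!="color"})
    for l in names:
        t=nets.tip_of(n,l) if l!="cover" else []; r=nets.regions_of(n,l)
        print(l,[(np.round(a["pixel"],1).tolist(),round(a["p"],2)) for a in t[:2]],[(np.round(a["pixel"]).tolist(),round(a["p"],2),int(a["pixels"].sum())) for a in r[:2]])
    cv2.imwrite(f"pics/{n}0.png",im)
print(robot.get_state()["clock"],robot.get_state()["tool_rot"])
E
```

```text
pics
scene {'fx': 413.434, 'fy': 413.434, 'cx': 247.435, 'cy': 195.863, 'k1': -0.072, 'rvec': [0.719, -2.52, 1.277], 'tvec': [0.438, 0.317, 0.733]}
unit [([239.6, 234.8], 0.96)] [([228.0, 239.0], 0.58, 6268), ([195.0, 232.0], 0.5, 1530)]
cover [] [([196.0, 230.0], 0.68, 1593)]
cover_edge [([190.8, 249.8], 0.67), ([210.9, 279.2], 0.57)] [([226.0, 242.0], 0.72, 6245), ([171.0, 240.0], 0.57, 72)]
thumb_stud [([184.3, 238.7], 0.79), ([189.1, 284.1], 0.44)] [([242.0, 292.0], 0.54, 341), ([184.0, 236.0], 0.5, 262)]
wing_top [([175.1, 228.7], 0.63), ([185.4, 280.3], 0.31)] [([289.0, 227.0], 0.59, 150), ([183.0, 235.0], 0.57, 227)]
stapler [([209.0, 279.6], 0.67)] [([199.0, 284.0], 0.53, 298)]
eraser [([276.4, 270.8], 0.56)] [([274.0, 271.0], 0.69, 287)]
match_box [([248.6, 291.8], 0.93)] [([245.0, 291.0], 0.58, 340), ([183.0, 234.0], 0.35, 186)]
glue_stick [] [([274.0, 272.0], 0.7, 316), ([172.0, 240.0], 0.61, 86)]
usb_stick [([287.7, 228.1], 0.48)] [([288.0, 228.0], 0.43, 167)]
highlighter [([186.7, 283.0], 0.66)] [([182.0, 286.0], 0.61, 145)]
top {'fx': 404.073, 'fy': 404.073, 'cx': 257.4
[... 210 characters left out ...]
], 0.63, 5543)]
cover_edge [([219.1, 229.3], 0.97)] [([199.0, 234.0], 0.96, 5481)]
thumb_stud [] [([191.0, 231.0], 0.5, 225)]
wing_top [] [([194.0, 232.0], 0.5, 236)]
stapler [([184.6, 231.3], 0.63), ([223.9, 314.6], 0.58)] [([225.0, 311.0], 0.69, 846)]
eraser [([269.6, 214.5], 0.53)] [([267.0, 212.0], 0.65, 307), ([224.0, 314.0], 0.24, 841)]
match_box [([263.4, 261.0], 0.7)] [([266.0, 264.0], 0.79, 385), ([196.0, 228.0], 0.69, 230)]
glue_stick [([172.4, 303.3], 0.73)] [([164.0, 306.0], 0.71, 200)]
usb_stick [([240.5, 184.3], 0.7)] [([238.0, 179.0], 0.63, 143)]
highlighter [([207.2, 345.8], 0.65)] [([207.0, 347.0], 0.69, 390)]
2.2 [4.18852658e-05 9.85264562e-01 1.71037249e-01 1.71207385e-05]
```

```bash
python3 - <<'E'
import cv2
a=cv2.imread("pics/scene0.png")[130:330,150:350];b=cv2.imread("pics/top0.png")[130:330,150:380]
import numpy as np
b=b[:, :200]
cv2.imwrite("pics/both.png",np.hstack([cv2.resize(a,(400,400)),cv2.resize(b,(400,400))]))
E
```

```text
(no output)
```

View pics/both.png

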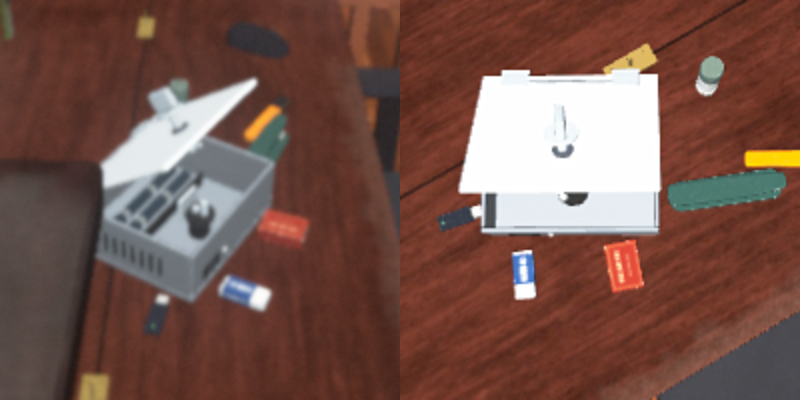

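View pics/scene0.png

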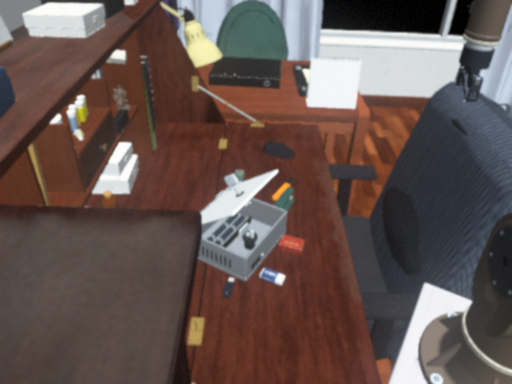

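View pics/top0.png

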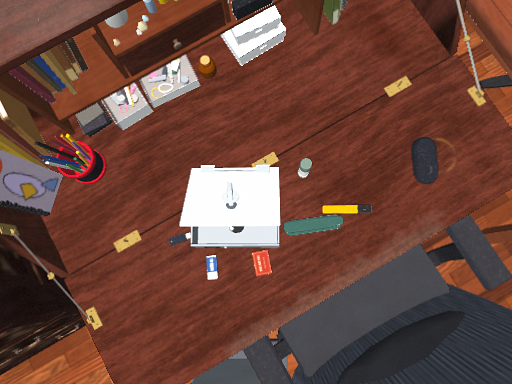

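The box opens toward the bottom of the top view: cover free-edge corners at about (180,225) and (279,225), hinge corners at about (192,168) and (278,168). In the scene view the cover's free corner is near (278,170) and the box's near bottom corner is near (246,280). Next I fit the box pose and cover angle to these.

```bash
cat > fit.py <<'E'
from h import *
from scipy.optimize import least_squares
def pts(p):
    x,y,yaw,a=p
    Rz=R.from_euler('z',yaw).as_matrix(); W=lambda q:Rz@np.array(q)+[x,y,0]
    def cov(r,yy,h): # r from hinge toward free edge, h above outer plane ref: hinge line z=.07
        v=R.from_euler('y',a).apply([-r,yy,h]); return W(np.array([.081,0,.07])+v)
    return W,cov
if __name__=="__main__":
    top=read_camera("top"); sc=read_camera("scene")
    c0=atz(top,[211.5,238.7],0); print("unit net",c0, "scene",atz(sc,[239.6,234.8],0))
    f=atz(top,[247,191],.07),atz(top,[246,279],.07); print("front edge",f)
    d=f[1]-f[0]; print(np.linalg.norm(d))
    def res(p,full=False):
        W,cov=pts(p)
        s=res.s
        T=[W([-.085,-s*.095,.07]),W([-.085,s*.095,.07]),cov(.168,-s*.095,.006),cov(.168,s*.095,.006),cov(.15,0,.006)]
        t=[[191,247],[279,246],[180,225],[279.5,225.5],[229.3,219.1]]
        S=[cov(.168,s*.095,.006),cov(.118,0,.056),cov(.118,0,.032),W([-.085,-s*.095,0]) if False else W([0,0,0])]
        u=[[278,170],[228.7,175.1],[238.7,184.3],[234.8,239.6]]
        e=np.vstack([proj(top,T)-t,proj(sc,S)-u]); return e if full else e.ravel()
    best=None
    for s in (1,-1):
      res.s=s
      for yaw in np.arange(-3,3.2,.5):
        r=least_squares(res,[c0[0],c0[1],yaw,.6],loss='soft_l1')
        if best is None or r.cost<best[0]: best=(r.cost,s,r.x)
    print(best); res.s=best[1]; print(res(best[2],True).round(1)); np.save("pose.npy",best[2])
    W,cov=pts(best[2]); print("edge",cov(.15,0,.006),"stud shut",W([-.037,0,.076]),"freeedge",cov(.168,0,.006),"hinge",W([.081,0,.07]))
    for c,n in((top,"top"),(sc,"scene")):
        im=c["color"].copy()
        im=cv2.resize(im[130:330,150:350],(600,600),interpolation=cv2.INTER_CUBIC)
        def L(a,b,col):
            a,b=[tuple(int(v) for v in (q-[150,130])*3) for q in proj(c,[a,b])]; cv2.line(im,a,b,col,1)
        for z in(0,.07):
            q=[W([i,j,z]) for i,j in((-.085,-.095),(-.085,.095),(.085,.095),(.085,-.095))]
            for k in range(4): L(q[k],q[k-1],(0,255,0))
        q=[cov(i,j,.006) for i,j in((0,-.095),(0,.095),(.168,.095),(.168,-.095))]
        for k in range(4): L(q[k],q[k-1],(0,0,255))
        L(cov(.118,0,.006),cov(.118,0,.056),(255,0,0))
        cv2.imwrite(f"pics/fit_{n}.png",im[:, :]); 
    a,b=[cv2.resize(cv2.imread(f"pics/fit_{n}.png"),(400,400)) for n in("top","scene")]
    cv2.imwrite("pics/fit.png",np.hstack([a,b]))
E
python3 fit.py
```

```text
unit net [ 0.56857207 -0.04871396  0.        ] scene [ 0.57825279 -0.0486454   0.        ]
front edge (array([0.48391693, 0.04618464, 0.07      ]), array([ 0.48557349, -0.14007137,  0.07      ]))
0.18626337366638662
(np.float64(8.31952926765817), -1, array([ 0.57117412, -0.04591229, -0.00115853,  0.62358478]))
[[-1.4 -1.1]
 [ 0.4 -0.2]
 [-0.9  0.5]
 [ 0.6 -0.3]
 [ 0.8 -0.8]
 [ 0.7 -0.5]
 [ 1.3  0.4]
 [-3.3  0.6]
 [ 1.9  1.7]]
edge [ 0.53390928 -0.04586912  0.16246309] stud shut [ 0.53417414 -0.04586943  0.076     ] freeedge [ 0.51929706 -0.04585219  0.17297417] hinge [ 0.65217406 -0.04600613  0.07      ]
```

View pics/fit.png

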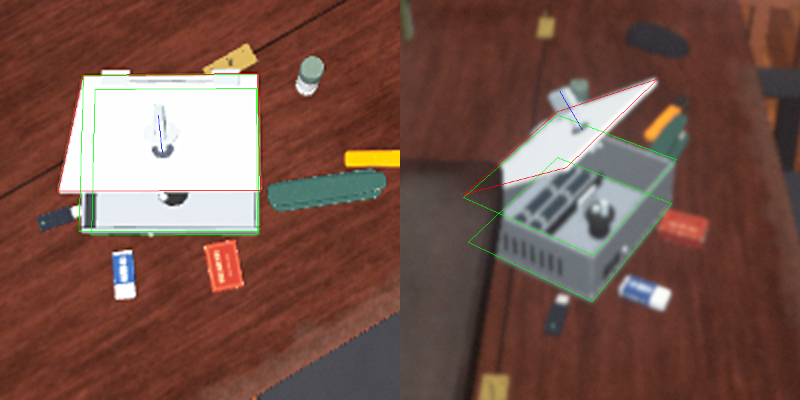

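The overlay matches the box and cover in both views to about 2–3 mm: cover angle 0.62, box at (0.571, -0.046), yaw about 0. I'll push the cover shut 45 mm to one side of the stud, following the arc.

```bash
python3 - <<'E'
from h import *; from fit import pts
p=np.load("pose.npy"); yaw=p[2]
def q(t): # clockwise turn t
    r=R.from_euler('z',yaw-t)*R.from_quat([1,0,0,0]); x=r.as_quat(); return np.array([x[3],*x[:3]])
W,_=pts(p)
for t in(0,.7,1.4,np.pi,np.pi-1.4): 
    s=inverse_kinematics(W([-.037,0,.12]),q(t)); print(t,None if s is None else np.round(s,2))
robot.command_gripper(0)
def tip(a,h=.006):
    return pts([p[0],p[1],yaw,a])[1](.155,-.045,h)
robot.reach(tip(p[3],.06),q(0))
s=robot.get_state(); print(s["clock"],s["tcp_pos"],s["ft_force"])
hit=robot.move_linear(tip(p[3],.004),speed=.08,f_stop=2.0)
s=robot.get_state(); print(hit,s["clock"],s["tcp_pos"],s["ft_force"])
for a in np.linspace(p[3],0,7)[1:]:
    robot.move_linear(tip(a,.005 if a>.05 else .009),speed=.08,f_stop=25)
    s=robot.get_state(); print(round(a,2),s["tcp_pos"].round(4),s["ft_force"].round(1))
P=np.array(s["tcp_pos"])
hit=robot.move_linear(P-[0,0,.008],speed=.02,f_stop=8)
s=robot.get_state(); print(hit,s["clock"],s["tcp_pos"].round(4),s["ft_force"].round(1))
E
```

```text
0 [ 0.18  0.43 -0.25  1.9   0.14  0.82 -1.73]
0.7 [ 0.07  0.42 -0.11  1.91  0.06  0.81 -2.35]
1.4 [-0.76  0.67  1.15  1.98 -0.75  1.   -2.22]
3.141592653589793 [ 0.51  0.52 -0.72  1.88  0.43  0.9   1.15]
1.7415926535897932 [ 0.71  0.66 -1.07  1.86  0.67  1.03  2.33]
5.25 [ 0.56120522 -0.09216003  0.20919349] [-0.46655337 -0.13178479  0.23902413]
False 6.1 [ 0.52903637 -0.09085914  0.16406337] [ 0.11639226  0.21855052 -0.2462986 ]
0.52 [ 0.5198 -0.0908  0.1512] [ 0.7 -0.5  0.2]
0.42 [ 0.5121 -0.0909  0.1371] [-0.8  0.3  0.1]
0.31 [ 0.5059 -0.0908  0.1222] [0.1 0.5 0.1]
0.21 [ 0.5013 -0.0908  0.1068] [-0.2 -0.8  0.5]
0.1 [ 0.4983 -0.0908  0.091 ] [-0.6  0.5  0.3]
0.0 [ 0.4969 -0.0908  0.0789] [ 0.3  0.6 -0.5]
True 8.4417 [ 0.4975 -0.0909  0.076 ] [-1.4  0.2  8.5]
```

```bash
cat >> h.py <<'E'
from fit import pts
p=np.load("pose.npy"); yaw=p[2]; W,_=pts(p)
def q(t):
    r=R.from_euler('z',yaw-t-np.pi)*R.from_quat([1,0,0,0]); x=r.as_quat(); return np.array([x[3],*x[:3]])
E
sed -i 's/^from h import \*/import numpy as np\nfrom scipy.spatial.transform import Rotation as R/' fit.py
python3 - <<'E'
from h import *
s=robot.get_state()
robot.move_linear(np.array(s["tcp_pos"])+[-.02,-.02,.13],speed=.2)
robot.reach(W([-.045,0,.24]),q(0))
s=robot.get_state(); print(s["clock"],s["tcp_pos"],s["tool_rot"],s["qpos"].round(2))
c=read_camera("wrist"); T=np.array(c["tool_from_camera"]); print(T.round(3))
o=s["tool_rot"]; Rt=R.from_quat([o[1],o[2],o[3],o[0]]).as_matrix()
Rw=Rt@T[:3,:3]; tw=Rt@T[:3,3]+s["tcp_pos"]
c["rvec"]=R.from_matrix(Rw.T).as_rotvec(); c["tvec"]=-Rw.T@tw
for l,z in(("thumb_stud",.102),("wing_top",.126),("cover_edge",.076)):
    for a in nets.tip_of("wrist",l)[:2]: print(l,a["p"],a["pixel"],atz(c,a["pixel"],z).round(4),"exp",W([-.037 if l!="cover_edge" else -.069,0,z]).round(4))
im=c["color"].copy()
for P in [W([-.037,0,.102]),W([-.023,0,.126]),W([-.051,0,.126]),W([-.087,.095,.076]),W([-.087,-.095,.076])]:
    u=proj(c,P)[0]; cv2.circle(im,(int(u[0]),int(u[1])),3,(0,0,255),1)
t=read_camera("top")["color"][130:330,150:350]
cv2.imwrite("pics/shut.png",np.hstack([im,cv2.resize(t,(384,384))])[:, :896][:, ::1])
x=np.hstack([im,cv2.resize(t,(384,384))]); cv2.imwrite("pics/shut.png",cv2.resize(x,(800,343)))
for n in("thumb_stud","wing_top"):
  for a in nets.tip_of("top",n)[:1]: print("top",n,atz(read_camera("top"),a["pixel"],.102 if n[0]=="t" else .126),a["p"])
E
```

```text
11.5333 [ 0.52606028 -0.0458347   0.2397768 ] [-2.04764491e-04  9.06722199e-04  9.99999567e-01  5.16561797e-05] [ 0.74  0.47 -1.06  1.74  0.44  1.2   1.14]
[[-0.    -0.947 -0.321  0.082]
 [ 1.    -0.     0.001  0.001]
 [-0.001 -0.321  0.947 -0.142]
 [ 0.     0.     0.     1.   ]]
thumb_stud 0.64 [187.2, 258.3] [ 0.5359 -0.0431  0.102 ] exp [ 0.5342 -0.0459  0.102 ]
wing_top 0.96 [196.3, 258.9] [ 0.5359 -0.0427  0.126 ] exp [ 0.5342 -0.0459  0.126 ]
cover_edge 0.77 [144.8, 257.1] [ 0.5027 -0.044   0.076 ] exp [ 0.5022 -0.0458  0.076 ]
```

View pics/shut.png

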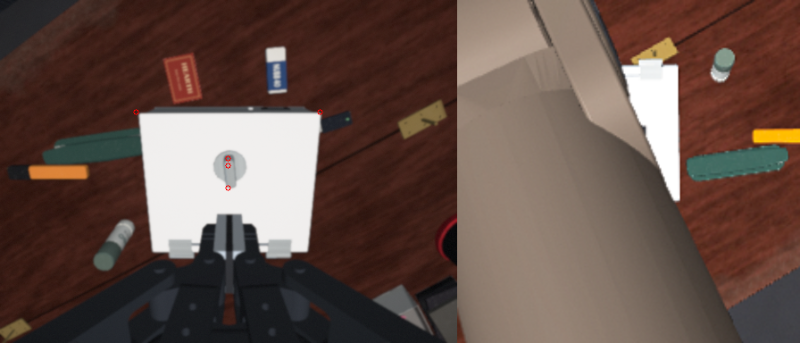

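The cover is shut, its front corners on the predicted points within 1–2 mm, and the wing lies along x at about pixel (229,170) in the shrunk picture, i.e. (0.5355, -0.0438). Next I check the turn's reachability, grasp, and press in with force sensing.

```bash
python3 - <<'E'
from h import *
C=np.array([.5355,-.0438,0])
for t in(0,.35,.7,1.05,1.45):
    s=inverse_kinematics(C+[0,0,.09],q(t)); print(t,None if s is None else s.round(2))
robot.command_gripper(.05)
robot.reach(C+[0,0,.15],q(0))
robot.move_linear(C+[0,0,.106],speed=.06,f_stop=4)
s=robot.get_state(); print(s["clock"],s["tcp_pos"].round(4),s["ft_force"].round(2),s["qpos"].round(2))
if s["tcp_pos"][2]<.108:
    robot.command_gripper(0)
    s=robot.get_state(); print(s["clock"],s["tcp_pos"].round(4),s["ft_force"].round(2),s["torque"].round(2),s["finger_gap"],s["finger_force"])
E
```

```text
0 [ 0.62  0.64 -0.92  1.89  0.63  0.93  0.97]
0.35 [ 0.57  0.61 -0.84  1.9   0.57  0.9   0.67]
0.7 [ 0.52  0.58 -0.76  1.9   0.52  0.87  0.37]
1.05 [ 0.47  0.56 -0.68  1.9   0.46  0.84  0.07]
1.45 [ 0.41  0.53 -0.59  1.91  0.4   0.82 -0.27]
13.75 [ 0.5357 -0.0436  0.1062] [-0.44 -0.56  0.07] [ 0.63  0.62 -0.94  1.88  0.61  0.96  0.99]
14.1917 [ 0.5353 -0.045   0.1061] [-1.06 -6.25  3.28] [-1.05  0.28  0.07] 0.008350744736807702 61.17224335670471
```

```bash
python3 - <<'E'
from h import *
s=robot.get_state(); P=np.array([.5354,-.0455,.1061])
robot.move_linear(P,speed=.01); robot.hold(.2)
s=robot.get_state(); print(s["clock"],s["tcp_pos"].round(4),s["ft_force"].round(2))
d=0; f0=s["ft_force"][2]
while d<.022:
    d+=.001
    hit=robot.move_linear(P-[0,0,d],speed=.008,f_stop=4.5 if d<.0025 else 3)
    s=robot.get_state(); print(round(d*1e3,1),hit,round(s["clock"],2),s["tcp_pos"][2].round(5),s["ft_force"].round(2))
    if hit and d>.004 or s["ft_force"][2]>14 or s["clock"]>40: break
E
```

```text
14.7083 [ 0.5353 -0.0452  0.1061] [-2.89 -0.57  2.75]
1.0 False 14.98 0.10504 [-2.38  1.73  2.68]
2.0 False 15.26 0.10406 [-2.5   2.06  2.71]
3.0 False 15.53 0.10307 [-3.42  2.18  3.32]
4.0 False 15.81 0.10208 [-3.62  2.42  3.74]
5.0 False 16.08 0.10112 [-3.74  3.32  3.74]
6.0 False 16.36 0.10012 [-4.65  3.58  4.5 ]
7.0 False 16.63 0.09917 [-3.65  3.19  5.3 ]
8.0 False 16.91 0.0982 [-5.27  2.73  5.39]
9.0 False 17.18 0.09722 [-4.68  3.86  4.7 ]
10.0 False 17.46 0.09624 [-4.12  2.19  6.39]
11.0 True 17.67 0.09574 [-1.54 -0.93  9.81]
```

The end stop shows at about 10.4 mm in: force jumps from 6.4 to 9.8 N against a spring slope of 0.35 N/mm. I ease back 0.4 mm and turn.

```bash
python3 - <<'E'
from h import *
s=robot.get_state(); P=np.array(s["tcp_pos"]); print(P.round(5),s["ft_force"].round(2)); P[2]+=.0003
C=P.copy()
robot.move_linear(C,speed=.01)
for i,t in enumerate(np.arange(.1,1.43,.1).tolist()+[1.43]):
    robot.reach(C,q(t))
    s=robot.get_state(); f=s["ft_force"]
    r=R.from_quat([*s["tool_rot"][1:],s["tool_rot"][0]]).as_matrix()
    print(round(t,2),round(s["clock"],2),s["tcp_pos"].round(4),f.round(2),s["torque"].round(2),s["finger_gap"].round(4))
    lat=np.array([f[0],f[1],0]); 
    if np.linalg.norm(lat)>5: C=C+lat*1e-4
    if f[2]>13 or abs(s["torque"][2])>1.0 or np.linalg.norm(lat)>14: print("abort"); break
E
```

```text
[ 0.53532 -0.04514  0.09574] [-1.54 -0.93  9.81]Traceback (most recent call last):
  File "<stdin>", line 9, in <module>
AttributeError: 'float' object has no attribute 'round'
```

```bash
python3 - <<'E'
from h import *
C=np.array([0.53532,-0.04514,0.09604])
for i,t in enumerate(np.arange(.1,1.43,.1).tolist()+[1.43]):
    robot.reach(C,q(t))
    s=robot.get_state(); f=s["ft_force"]
    print(round(t,2),round(s["clock"],2),s["tcp_pos"].round(4),f.round(2),s["torque"].round(2),round(s["finger_gap"],4))
    lat=np.array([f[0],f[1],0]); 
    if np.linalg.norm(lat)>5: C=C+lat*1e-4
    if f[2]>13 or abs(s["torque"][2])>1.0 or np.linalg.norm(lat)>14: print("abort"); break
E
```

```text
0.1 18.49 [ 0.5354 -0.0452  0.0963] [-4.38  2.21  5.41] [0.56 0.94 0.04] 0.0087
0.2 18.74 [ 0.5354 -0.0452  0.0963] [-3.91  3.24  5.55] [0.63 0.98 0.06] 0.0087
0.3 18.99 [ 0.5354 -0.0451  0.0965] [-3.27  1.59  6.46] [0.42 0.72 0.01] 0.0084
0.4 19.24 [ 0.5354 -0.0451  0.0964] [-3.23  2.06  6.12] [0.45 0.69 0.05] 0.0087
0.5 19.49 [ 0.5354 -0.045   0.0965] [-3.82  1.64  4.98] [0.45 0.67 0.  ] 0.0086
0.6 19.74 [ 0.5355 -0.045   0.0965] [-1.87  2.18  5.54] [0.45 0.61 0.03] 0.0085
0.7 19.99 [ 0.5355 -0.0449  0.0965] [-2.24  1.76  5.73] [0.52 0.58 0.03] 0.0085
0.8 20.24 [ 0.5355 -0.0449  0.0965] [-2.63  2.3   5.18] [0.54 0.66 0.05] 0.0086
0.9 20.49 [ 0.5355 -0.0449  0.0965] [-2.6   2.42  5.44] [0.59 0.56 0.02] 0.009
1.0 20.74 [ 0.5356 -0.0449  0.0965] [-2.45  2.24  5.41] [ 0.54  0.56 -0.04] 0.009
1.1 20.99 [ 0.5356 -0.0449  0.0965] [-2.33  2.54  5.55] [0.59 0.46 0.05] 0.0087
1.2 21.24 [ 0.5357 -0.0448  0.0966] [-3.    2.37  6.66] [0.57 0.52 0.04] 0.0083
1.3 21.49 [ 0.5357 -0.0449  0.0966] [-2.46  2.1   5.54] [ 0.57  0.46 -0.02] 0.0087
1.4 21.74 [ 0.5357 -0.0449  0.0966] [-1.11  2.28  6.26] [0.53 0.4  0.07] 0.0085
1.43 21.99 [ 0.5358 -0.0449  0.0966] [-2.21  2.11  5.23] [0.57 0.44 0.03] 0.0088
```

It turned freely with no gate force. Now I ease it up into the notch.

```bash
python3 - <<'E'
from h import *
s=robot.get_state(); P=np.array(s["tcp_pos"])
for d in (.001,.002,.003,.0035,.004,.0045,.005):
    hit=robot.move_linear(P+[0,0,d],speed=.01,f_stop=4)
    s=robot.get_state(); print(d,hit,s["tcp_pos"][2].round(4),s["ft_force"].round(2),s["torque"].round(2))
    if hit or s["ft_force"][2]<1: break
robot.command_gripper(.05)
P=np.array(robot.get_state()["tcp_pos"])
robot.move_linear(P+[0,0,.12],speed=.15)
s=robot.get_state(); print(s["clock"],s["tcp_pos"])
c=read_camera("wrist"); im=c["color"]
o=s["tool_rot"]; Rt=R.from_quat([*o[1:],o[0]]).as_matrix(); print(s["ft_force"])
cv2.imwrite("pics/end.png",im)
E
```

```text
0.001 False 0.0978 [-4.04  3.36  5.47] [0.68 0.79 0.07]
0.002 False 0.0989 [-3.55  3.89  4.76] [0.63 0.8  0.04]
0.003 False 0.0998 [-3.25  3.14  5.08] [0.62 0.76 0.07]
0.0035 False 0.1001 [-2.64  2.69  5.07] [0.64 0.77 0.01]
0.004 False 0.1006 [-3.39  3.04  4.81] [0.67 0.69 0.03]
0.0045 False 0.1011 [-3.01  3.32  4.48] [0.65 0.66 0.06]
0.005 False 0.1016 [-3.5   2.17  4.28] [0.61 0.69 0.04]
25.2417 [ 0.53531642 -0.04525862  0.22070271]
[ 0.08713289 -0.94435102  0.14259809]
```

View pics/end.png

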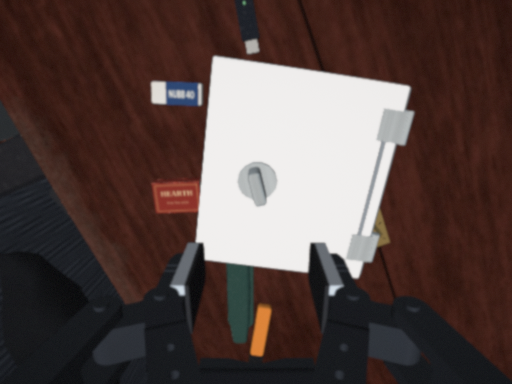

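The picture shows the cover shut and the wing at (258,185) turned about 70° clockwise (roughly 1.2 rad). It is resting against the notch edge where the return spring leaves it, so it is locked. The gripper is clear and the loose things look undisturbed.

```bash
python3 -c "
from h import *
print(order.hand_in())"
```

```text
the job is handed in; nothing more can be done
None
```

I handed the job in after about 25 s of the 61 s: the cover is shut, and the stud met its end stop about 10.4 mm in, turned freely and now rests locked at about 1.2 rad, judged from the last picture; no verdict came back.

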